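Balance the hood sash open and bring the bottle out to the carrier

ROBOT

A 7-joint arm with a two-finger parallel gripper is mounted at the origin on a cart in front of the work surface, level with it; the furniture and walls round the work are solid. World frame = base frame: x ahead of the robot, y to its left, z up, the work surface at z = 0. Lengths are in m, angles in rad, forces in N, time in s.
With the tool pointing down it reaches from about 0.425 to 1.025 m from the base axis. Payload 9.4 kg.
Tool frame: the origin (TCP) lies midway between the tips of the shut fingers; the grasp point (between the pads) lies 19 mm behind it; z points along the fingers, y is the direction in which the jaws open and shut (so a half turn about z gives the same grasp; the last joint's range is limited). The gripper opens to 85 mm and grips with 20 to 120 N. Pads are 22 mm wide; open, the fingers measure 114 mm over their backs; the gripper's body (76 mm by 85 mm) begins 54 mm behind the grasp point. The pads swing forward as they close: fully open they stand 13 mm farther back than shut.
Start: joints at [-1.223, 0.599, -0.003, 1.599, 0.002, 0.943, -0.08], TCP at [0.299, 0.661, 0.231] pointing down, gripper open.
Joint ranges: [-2.57, 2.57], [-0.35, 1.97], [-1.29, 1.29], [0.11, 2.56], [-1.05, 4.19], [0.11, 1.86], [-2.63, 2.63]. Speed limits (rad/s): [2.22, 2.22, 3.01, 3.01, 3.14, 3.14, 3.14].

INTERFACE

Orientations are given as a 3x3 rotation matrix whose columns are the frame's x, y, z axes.
In Python, from workcell import * gives the robot as it stands. The module is installed in compiled form; this text tells all that it offers. Calls block until the motion is done:
- move_ptp(position, orientation): joint-space move of the TCP to a pose.
- move_straight(position, vel=0.15, ori=None, stop_force=None): straight line of the TCP; ori=None keeps the orientation; vel is the mean speed in m/s. With stop_force (N) it stops when the force on the tool has changed by that much, and returns True; else False.
- movej(angles): joint-space move.
- move_gripper(opening): finger opening in m; the grip force is fixed at half the most; returns when the fingers have stopped.
- wait(seconds).
- ik(position, orientation): joint angles nearest the present ones, or None.
- sense(): the state.
- grab_frame(name): name is "scene" or "top" or "wrist"; returns the picture (480x640x3 uint8, red, green, blue); there is no depth.
- camera_params(name): a dict with "camera_matrix" (3x3 intrinsics, pixels), "R" (3x3) and "t" (3): a world point X has camera coordinates R X + t. Camera axes: x right, y down, z forward; pixel columns grow to the right and rows downward; lengths in m; the calibration is good to about 2 mm. A picture is of the moment at which its call begins: read the wrist's pose just before it. camera_params takes no time and is no camera call; for the wrist camera it gives the pose at the moment of the call.
A pose or a line that the arm cannot do raises MotionError and nothing moves.
- finish_job(): hands the job in, once; it reports no verdict.
Trained networks look in the newest picture that a camera, given by its name, has taken for a name from the list of things; names that differ only in an ending like _2 or _b are one class to them, and where a whole thing is asked for, a point or a joint stands for the part that bears it (a point fixed in the world has none). Each returns a list of dicts, best first, with "conf" (0 to 1); they miss things now and then, are a little off and sometimes report something else, mostly with a low value. They report only what shows in the picture. A call takes as long as a camera call. They do not tell look-alikes from the thing itself.
- silhouettes(camera, label): "region" (480x640 bool, what is visible of it) and "box" ([left, top, width, height] in pixels, round what is visible of it).
- place_of(camera, label): "uv" ([column, row] in pixels: a listed point, or the origin of a listed thing).
The state is a dict: "clock": time; "joint_positions": joint angles; "dq": joint speeds; "tau": joint torques, N m; "tool_pos": TCP position; "tcp_rot": TCP orientation; "wrist_force": force on the tool from outside, world axes, zero at the start; "torque": the same for the moment, N m; "gripper_width": finger opening in m.
Only numpy, scipy, OpenCV 4.12 (cv2) and the standard library are available. Lean on these libraries where they do the work, as an engineer would, in place of code of your own. Each camera call takes 0.05 s, during which the arm holds its last target.

TASK

Raise the sloping sash of the small hood by its black handle and find the height, in the green zone of its rails, where it stays up by itself when you let go; leave it standing there. Reach in under it for the red-capped bottle, stand the bottle on the blue mat and let go of it, then take it afresh and lower it into the grey carrier so that it stands on the carrier's floor. Keep the bottle upright all the way, and do not disturb the yellow-capped pot in the hood, the timer or the tape roll.

Things in the scene. Friction and masses are not known exactly. Their poses are not given: they have to be found in the camera images.
- hood: Fixed hood. White base plate 12 mm thick (things inside stand on it), from x = -155 to +120 mm, 370 mm wide; clear sides at y = +-175, white back and roof. Origin: on the worktop; x points into the hood, y left, z up. The clear front sash leans back, 55 degrees from level, from x = -150, z = 12 to the roof's front edge at x = 36, z = 283 mm. Rails beside it carry a green strip and a red one above.
- sash (a joint): Travel of the sash up its slope, direction (cos 55, 0, sin 55) in the hood's frame; 0 shut, stop at 0.345 m; green 0.18 to 0.32, red above. A counterweight helps more the higher it is: shut, it pulls down the slope with 9 to 12 N, some 40 N less per metre raised, nil at a hidden height between 0.19 and 0.29. Friction (0.8 N) holds it within 20 mm of that; lower it sinks shut, higher it creeps up.
- sash_handle (a point): Centre of the sash's black handle: level round bar 16 mm thick, 220 mm long along the hood's y, on two 12 mm posts at +-100 mm, free between them. Its axis stands 44 mm off the sash's face, square to it, 10 mm up the slope from the sash's lower edge. The rails end at z = 435 mm; a grey housing on the roof behind x = 70 mm reaches 340. A wall cabinet hangs above x = 0.68 m, 0.62 m up.
- bottle_mid (a point): Centre, half-way up, of the bottle to fetch: white, red screw cap, 53 mm in diameter, 105 mm tall, 0.07 to 0.13 kg; straight body, a shoulder below 90 mm, then the cap, 32 mm in diameter and 15 mm tall. z is its upright axis. It stands on the hood's base plate, 110 to 138 mm behind the foot of the shut sash.
- mat: Blue mat 130 x 130 mm, 3 mm thick, fixed on the worktop; origin at the centre of its underside, sides along its x and y.
- carrier: Grey square open-topped carrier, fixed, 82 x 82 mm outside, 72 x 72 mm inside, 85 mm tall, floor 5 mm above the worktop; two black lugs stand out 11 mm at y = +-41 mm, 66 to 74 mm up; foot plate 100 x 100 x 4 mm. Origin at the centre of its underside, sides along its x and y. The bottle's shoulder and cap stand above its rim.
- pot: White sample pot with yellow cap, 29 mm in diameter, 46 mm tall, standing by the left side of the hood; leave it alone. Origin at its foot.
- timer: White bench timer, 66 x 66 x 16 mm, lying in front of the hood; leave it alone. Origin at the centre of its underside.
- tape: Green tape roll, 64 mm in diameter, 19 mm thick, lying at the front of the worktop; leave it alone. Origin at the centre of its underside.
There are look-alikes about, which are no part of the job. There is more than one size of the carrier; the one meant has the size given above.

How it is judged:
By the outcome, as a careful person would: the job done as asked, in the order asked, and still so for the second after the job is handed in, with the robot touching nothing.
It also fails if it takes over 72 s, if anything falls off the work surface, if the arm or the gripper's body presses on something with over 40 N, if the wrist force passes 120 N, or if a joint passes its speed limit or range.

## Working session

There is one attempt and no reset: what is moved stays moved. The work goes in short steps, each a Python script; the robot and the scene stay as the last script left them, time stands still between calls to the robot, and variables do not carry over. Pictures are saved under pics/ and viewed, and the job is handed in when it is done.

```bash
mkdir -p pics; python3 - <<'E'
from workcell import *
import cv2,numpy as np
s=sense();print(s['clock'],s['tool_pos'],s['wrist_force'])
for c in ("scene","top","wrist"):
    im=grab_frame(c);cv2.imwrite(f'pics/a_{c}.png',im[:,:,::-1])
    p=camera_params(c);print(c,np.round(p['camera_matrix'],1).tolist(),'C',np.round(-p['R'].T@p['t'],3),np.round(p['R'],3).tolist())
    if c!="wrist":
        for l in ("hood","sash_handle","bottle_mid","mat","carrier","pot","timer","tape"):
            print(c,l,[(np.round(d['uv'],1).tolist(),round(d['conf'],2)) for d in place_of(c,l)])
print(sense()['clock'])
E
```

```text
0.0 [0.29860289 0.66012042 0.23042203] [-0.26712976  0.11192679  0.50426234]
scene [[616.5, 0.0, 310.3], [0.0, 616.5, 244.5], [0.0, 0.0, 1.0]] C [ 0.422 -0.677  1.153] [[0.986, -0.168, -0.007], [-0.143, -0.815, -0.562], [0.089, 0.555, -0.827]]
scene hood []
scene sash_handle [([309.1, 292.0], 0.6)]
scene bottle_mid [([309.3, 221.3], 0.45)]
scene mat [([283.3, 167.8], 0.85)]
scene carrier [([308.4, 222.4], 0.85), ([214.5, 183.6], 0.66), ([305.3, 293.1], 0.52)]
scene pot [([307.8, 221.9], 0.63)]
scene timer [([255.4, 277.4], 0.59)]
scene tape [([247.3, 220.4], 0.65)]
top [[453.0, 0.0, 322.9], [0.0, 453.0, 242.0], [0.0, 0.0, 1.0]] C [ 0.013 -0.22   0.833] [[0.437, -0.899, -0.016], [-0.716, -0.337, -0.612], [0.545, 0.279, -0.791]]
top hood [([432.1, 246.9], 0.92), ([219.5, 225.4], 0.65)]
top sash_handle [([363.9, 273.7], 0.73)]
top bottle_mid []
top mat [([215.3, 224.7], 0.7)]
top carrier [([279.5, 237.5], 0.84), ([177.2, 281.3], 0.64)]
top pot []
top timer [([309.2, 308.9], 0.56)]
top tape [([241.0, 286.1], 0.74)]
wrist [[366.7, 0.0, 323.0], [0.0, 366.7, 242.9], [0.0, 0.0, 1.0]] C [0.234 0.689 0.375] [[0.411, 0.911, -0.0], [0.876, -0.395, 0.278], [0.253, -0.115, -0.961]]
0.95
```

View pics/a_scene.png

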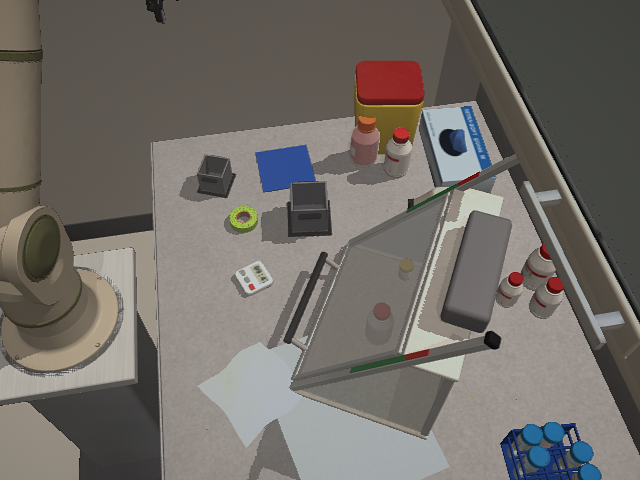

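View pics/a_top.png

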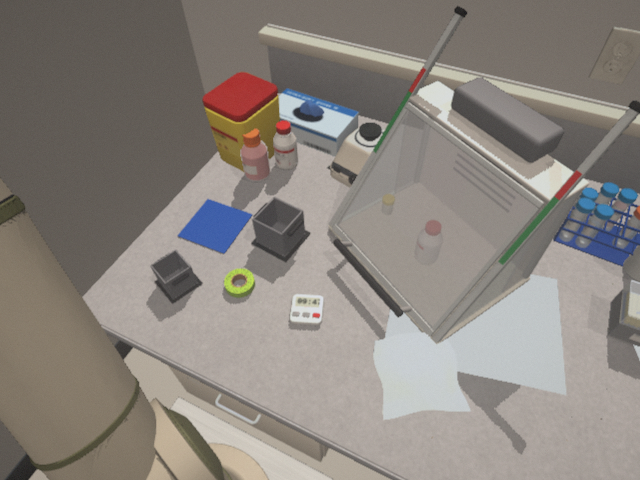

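View pics/a_wrist.png

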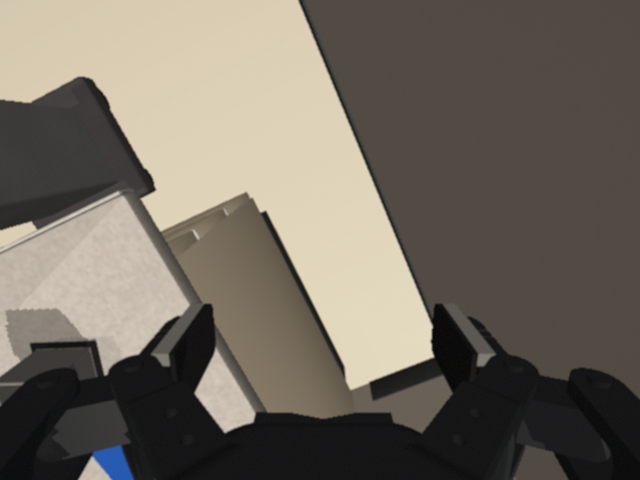

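Scene: handle bar runs from about (323,258) to (290,340). Bottle with red cap is inside the hood at (381,318), yellow pot at (406,268). The two carriers are at (309,210) and (215,175). Enlarging to get precise features.

```bash
cat > h.py <<'E'
from workcell import *
import cv2,numpy as np
def bp(cam,uv,z):
    p=camera_params(cam);K,R,t=p['camera_matrix'],np.array(p['R']),np.array(p['t'])
    d=R.T@np.linalg.solve(K,np.array([uv[0],uv[1],1.0]));C=-R.T@t
    return C+d*(z-C[2])/d[2]
def pr(cam,X,p=None):
    p=p or camera_params(cam);X=np.atleast_2d(X)
    c=X@np.array(p['R']).T+p['t'];c=c@np.array(p['camera_matrix']).T
    return c[:,:2]/c[:,2:]
def tri(obs):
    A=[];b=[]
    for cam,uv in obs:
        p=camera_params(cam);K,R,t=p['camera_matrix'],np.array(p['R']),np.array(p['t'])
        d=R.T@np.linalg.solve(K,np.array([uv[0],uv[1],1.0]));d/=np.linalg.norm(d);C=-R.T@t
        P=np.eye(3)-np.outer(d,d);A.append(P);b.append(P@C)
    A=np.vstack(A);b=np.hstack(b);X=np.linalg.lstsq(A,b,rcond=None)[0]
    return X,np.linalg.norm(A@X-b)
E
python3 - <<'E'
from h import *
def crop(f,x,y,w,h,s,o):
    im=cv2.imread(f)[y:y+h,x:x+w];cv2.imwrite(o,cv2.resize(im,None,fx=s,fy=s,interpolation=cv2.INTER_CUBIC))
crop('pics/a_scene.png',190,140,160,110,5,'pics/b1.png')
crop('pics/a_top.png',140,190,180,120,4.4,'pics/b2.png')
crop('pics/a_scene.png',270,170,240,180,3.3,'pics/b3.png')
crop('pics/a_top.png',320,130,200,150,4,'pics/b4.png')
for l in ("mat","timer","tape","carrier"):
    for c in ("scene","top"):
        print(l,c,[np.round(bp(c,d['uv'],0)[:2],3).tolist() for d in place_of(c,l)])
for c,a in (("scene",[(323,257),(289,341)]),("top",[(338,243),(400,311)])):
    print(c,[np.round(bp(c,q,.045),3).tolist() for q in a])
E
```

```text
mat scene [[0.518, 0.333]]
mat top [[0.525, 0.331]]
timer scene [[0.413, 0.031]]
timer top [[0.417, 0.022]]
tape scene [[0.412, 0.188]]
tape top [[0.403, 0.182]]
carrier scene [[0.551, 0.158], [0.346, 0.312], [0.513, -0.026]]
carrier top [[0.556, 0.172], [0.354, 0.315]]
scene [[0.562, 0.029, 0.045], [0.461, -0.153, 0.045]]
top [[0.568, 0.027, 0.045], [0.467, -0.154, 0.045]]
```

View pics/b1.png

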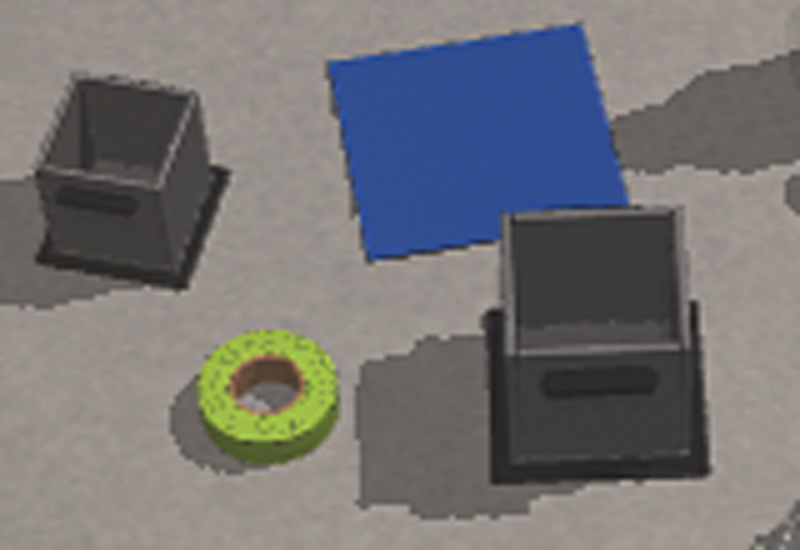

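View pics/b2.png

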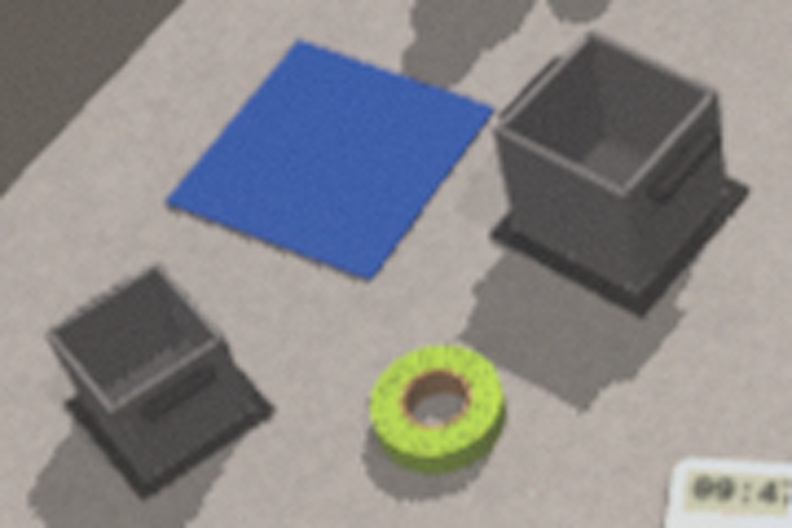

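View pics/b3.png

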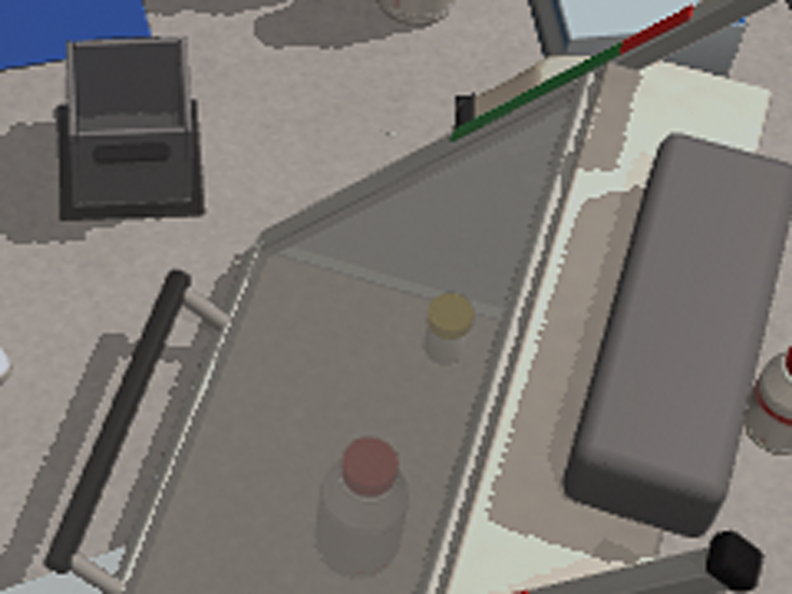

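View pics/b4.png

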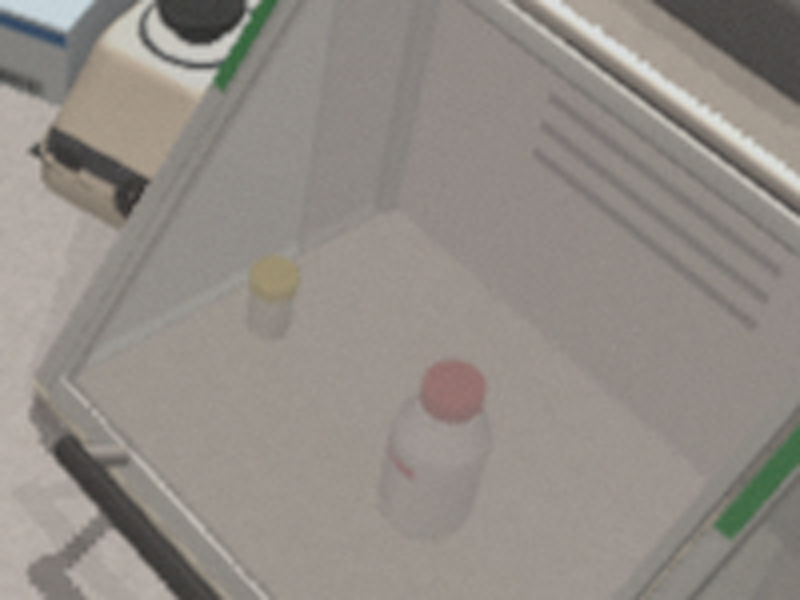

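Carrier candidates are the scene pixels (309,210) and (215,175). The rim sizes will decide which one is meant. Next I fit the poses.

```bash
cat > fit.py <<'E'
from h import *
from scipy.optimize import least_squares
f1=lambda u:(u[0]/5+190,u[1]/5+140)
f2=lambda u:(u[0]/4.4+140,u[1]/4.4+190)
f3=lambda u:(u[0]/3.3+270,u[1]/3.3+170)
f4=lambda u:(u[0]/4+320,u[1]/4+130)
P={c:camera_params(c) for c in("scene","top")}
def edges(name,cam,f,q,z):
    X=np.array([bp(cam,f(u),z) for u in q]);print(name,np.round(np.linalg.norm(np.diff(X,axis=0),axis=1)*1e3,1),'ctr diag',np.round((X[0]+X[2])/2,4), 'ang',np.round([np.degrees(np.arctan2(*(b-a)[1::-1])) for a,b in zip(X,X[1:])],1))
edges('big scene rim','scene',f1,[(505,213),(685,207),(690,352),(510,350)],.085)
edges('big top rim','top',f2,[(497,127),(592,35),(717,95),(625,192)],.085)
edges('big top foot','top',f2,[(493,236),(642,315),(748,190)],.004)
edges('small scene rim(.085)','scene',f1,[(73,75),(200,92),(160,188),(38,172)],.085)
edges('small top foot','top',f2,[(67,405),(145,497),(273,410)],.004)
edges('mat scene','scene',f1,[(328,62),(582,24),(628,205),(370,262)],.003)
edges('mat top','top',f2,[(168,203),(300,40),(494,107),(373,280)],.003)
def Rz(a):return np.array([[np.cos(a),-np.sin(a),0],[np.sin(a),np.cos(a),0],[0,0,1]])
def fit(obs,x0):
    def r(p):
        return np.concatenate([pr(c,Rz(p[2])@np.array(X)+[p[0],p[1],0],P[c])[0]-uv for c,uv,X in obs])
    s=least_squares(r,x0,loss='soft_l1');return s.x,np.round(s.fun.reshape(-1,2),1).tolist()
hd=lambda y:(-.1803,y,.0454)
obs=[("scene",f3((179,277)),hd(.11)),("scene",f3((60,563)),hd(-.11)),("top",f4((63,447)),hd(.11)),("top",(400,311),hd(-.11)),
 ("scene",(292,388),(-.155,-.185,.006)),("top",(436,337),(-.155,-.185,.006))]
h,r=fit(obs,[.66,-.15,-.5]);print('hood',h,np.degrees(h[2]),r)
t,e=tri([("scene",f3((371,461))),("top",f4((454,382)))])
print('cap',t,e,bp("scene",f3((371,461)),.117),bp("top",f4((454,382)),.117))
print('in hood',Rz(-h[2])@(t-[h[0],h[1],0]))
t,e=tri([("scene",f3((452,314))),("top",f4((275,274)))])
print('pot',t,e,Rz(-h[2])@(t-[h[0],h[1],0]))
E
python3 fit.py
```

```text
big scene rim [81.  82.  78.3] ctr diag [0.5553 0.1665 0.085 ] ang [ -7.5 -99.  169.2]
big top rim [75.4 77.9 75.2] ctr diag [0.5542 0.1653 0.085 ] ang [ -9.  -96.8 171.2]
big top foot [96.3 96.8] ctr diag [0.5533 0.165  0.004 ] ang [-96.7  -7.1]
small scene rim(.085) [60.9 59.6 57.1] ctr diag [0.353  0.2918 0.085 ] ang [ -20.  -113.1  160.4]
small top foot [72.4 72.5] ctr diag [0.3505 0.308  0.004 ] ang [-110.9  -21.8]
mat scene [129.9 121.5 128.4] ctr diag [0.5226 0.3344 0.003 ] ang [   1.5  -88.9 -174. ]
mat top [129.5 127.5 129.2] ctr diag [0.5227 0.3276 0.003 ] ang [   2.   -88.4 -177.6]
hood [ 0.67633754 -0.14176364 -0.48026622] -27.517227610406152 [[0.5, -1.2], [3.6, 1.4], [-3.1, -0.4], [0.8, 0.9], [0.3, 0.1], [-2.1, 4.9]]
cap [ 0.64173957 -0.1536722   0.11762651] 0.00035115020770858796 [ 0.64201349 -0.15310979  0.117     ] [ 0.6420704  -0.15381058  0.117     ]
in hood [-0.02518203 -0.02654616  0.11762651]
pot [ 0.72987399 -0.02910013  0.05691732] 0.00040084000822329766 [-0.00457229  0.12465276  0.05691732]
```

The big carrier (scene (309,210)) measures about 80 mm at the rim and 97 mm at the foot plate. The small one measures about 60 and 72 mm. So the big one is the one meant. The cap triangulates to z = 0.1176 against the expected 0.117, and hood x = -25 mm is within range. Next I check the hood fit with an overlay and test the reach.

```bash
cat > ov.py <<'E'
from fit import *
obs2=obs[:4]+[("scene",(292,388),(-.155,-.185,.006))]
s=lambda q,y:(-.150+q*np.cos(np.radians(55)),y,.012+q*np.sin(np.radians(55)))
h2,r=fit(obs2,h);print('h2',h2,np.degrees(h2[2]),r)
for hh,nm in((h,'h'),(h2,'h2')):
  for c in("scene","top"):
    im=cv2.imread(f'pics/a_{c}.png')
    T=lambda X:tuple(int(round(v*8)) for v in pr(c,Rz(hh[2])@np.array(X)+[hh[0],hh[1],0],P[c])[0])
    L=[(hd(-.11),hd(.11)),(s(0,-.175),s(0,.175)),(s(.18,-.18),s(.32,-.18)),(s(.18,.18),s(.32,.18)),((-.155,-.185,0),(.12,-.185,0)),((-.155,-.185,0),(-.155,.185,0))]
    for a,b in L: cv2.line(im,T(a),T(b),(255,0,255),1,cv2.LINE_AA,3)
    x,y=(265,170) if c=="scene" else (320,60)
    cv2.imwrite(f'pics/ov_{nm}_{c}.png',cv2.resize(im[y:y+280,x:x+300],None,fx=2.1,fy=2.1,interpolation=cv2.INTER_CUBIC))
a,e1=tri([("scene",f3((179,277))),("top",f4((63,447)))]);b,e2=tri([("scene",f3((60,563))),("top",(400,311))])
print('ends',a,e1,b,e2,np.linalg.norm(a-b))
E
python3 ov.py|grep -E 'h2|ends'
python3 - <<'E'
import cv2,numpy as np
a=[cv2.imread(f'pics/ov_h_{c}.png') for c in('scene','top')]
cv2.imwrite('pics/ov.png',cv2.resize(np.hstack(a),(1260//1,588))[:, :] if 0 else a[1])
E
```

```text
h2 [ 0.67494633 -0.14313642 -0.4890282 ] -28.019251919481544 [[0.6, -1.0], [2.8, 1.3], [-2.9, -0.4], [0.3, 1.5], [-0.9, 0.0]]
ends [0.56435909 0.03063014 0.05301395] 0.000946636799976703 [ 0.4595102  -0.15592127  0.05659273] 0.0018507850769894935 0.21402693176337967
```

View pics/ov_h_top.png

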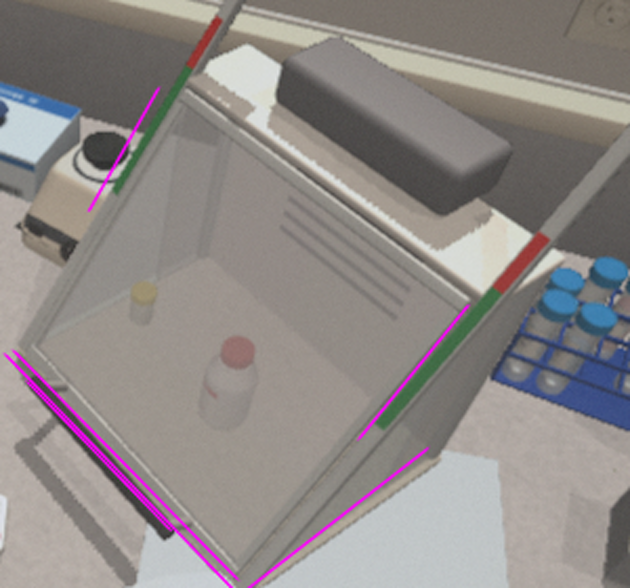

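View pics/ov_h_scene.png

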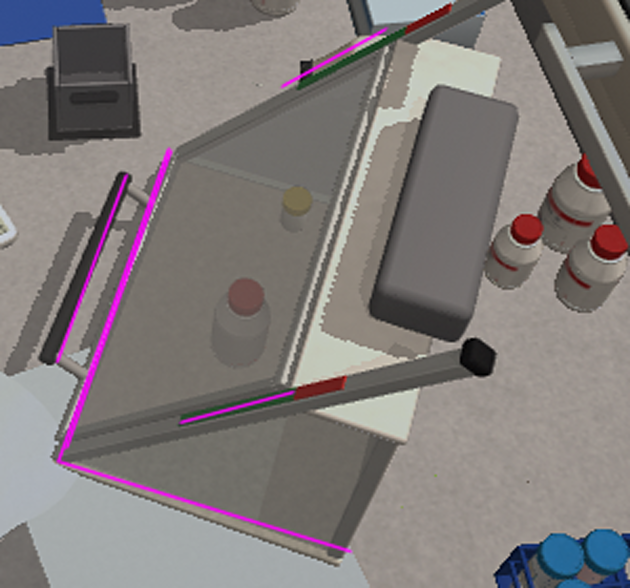

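```bash
cat >> ov.py <<'E'
obs3=obs[:4]+[("scene",(427,437.6),(.12,-.185,0)),("top",(528.6,278.5),(.12,-.185,0))]
h3,r=fit(obs3,h);print('h3',h3.tolist(),np.degrees(h3[2]),r)
hh=h3;out=[]
for c in("scene","top"):
    im=cv2.imread(f'pics/a_{c}.png')
    T=lambda X:tuple(int(round(v*8)) for v in pr(c,Rz(hh[2])@np.array(X)+[hh[0],hh[1],0],P[c])[0])
    for a,b in L: cv2.line(im,T(a),T(b),(255,0,255),1,cv2.LINE_AA,3)
    x,y=(265,170) if c=="scene" else (320,60)
    out.append(cv2.resize(im[y:y+280,x:x+280],(400,400),interpolation=cv2.INTER_CUBIC))
cv2.imwrite('pics/ov3.png',np.hstack(out))
E
python3 ov.py|grep -E 'h3'
```

```text
h3 [0.6719887708829718, -0.1494310584459508, -0.5147675341854901] -29.494007139184912 [[1.7, 0.2], [1.2, 2.0], [-1.1, -0.4], [0.1, 2.9], [-0.4, -0.1], [-2.5, 0.1]]
```

View pics/ov3.png

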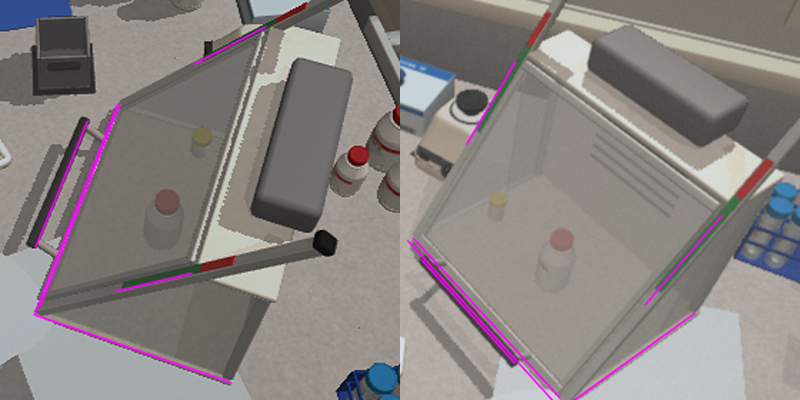

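The refined hood pose is (0.672, -0.149), yaw -29.5°, and it overlays well. Next I check IK for the key poses.

```bash
cat >> h.py <<'E'
H=np.array([.672,-.1494,0]);HY=-.5148
RH=np.array([[np.cos(HY),-np.sin(HY),0],[np.sin(HY),np.cos(HY),0],[0,0,1]])
SL=RH@[np.cos(np.radians(55)),0,np.sin(np.radians(55))]
HN=H+RH@[-.1803,0,.0454]
BOT=np.array([.642,-.1535])
MAT=np.array([.5226,.331]);CAR=np.array([.5545,.1657])
def ori(z,y,flip=False):
    z=np.array(z,float);z/=np.linalg.norm(z);y=np.array(y,float);y-=z*(y@z);y/=np.linalg.norm(y)
    if flip:y=-y
    return np.column_stack([np.cross(y,z),y,z])
def Osash(a,flip):
    a=np.radians(a);return ori(RH@[np.sin(a),0,-np.cos(a)],RH@[np.cos(a),0,np.sin(a)],flip)
def Otilt(yaw,p,flip):  # pointing azimuth yaw, p deg below level, jaws level
    yaw,p=np.radians([yaw,p]);return ori([np.cos(yaw)*np.cos(p),np.sin(yaw)*np.cos(p),-np.sin(p)],[-np.sin(yaw),np.cos(yaw),0],flip)
def Odown(ang,flip=False):
    a=np.radians(ang);return ori([0,0,-1],[np.cos(a),np.sin(a),0],flip)
E
python3 - <<'E'
from h import *
f=lambda q:None if q is None else np.round(q,2).tolist()
s=sense();cam=-np.array(camera_params('wrist')['R']).T@camera_params('wrist')['t']
print('cam in tool',np.array(s['tcp_rot']).T@(cam-s['tool_pos']))
for fl in(0,1):
  for a in (45,50):
    O=Osash(a,fl)
    print('sash',fl,a,[f(ik(HN+SL*x+O[:,2]*d,O)) for x,d in((0,-.1),(0,.013),(.25,.013))])
  for yaw in(-29.5,-20,-10):
    for p in(25,35):
      O=Otilt(yaw,p,fl)
      print('bot',fl,yaw,p,[f(ik(np.r_[BOT,z]+O[:,2]*d,O)) for z,d in((.068,.019),(.068,-.15),(.09,.019))])
  for yaw in(10,25,32):
    for p in(25,35):
      O=Otilt(yaw,p,fl);print('mat',fl,yaw,p,[f(ik(np.r_[MAT,z]+O[:,2]*d,O)) for z,d in((.06,.019),(.06,-.12),(.15,.019))])
  for an in(-8,82):
      O=Odown(an,fl);print('down',fl,an,f(ik(np.r_[MAT,.095],O)),f(ik(np.r_[CAR,.25],O)))
E
```

```text
cam in tool [ 0.07108719 -0.00116275 -0.14319477]
sash 0 45 [None, None, [0.68, 0.64, -1.1, 2.26, 1.84, 1.02, -2.19]]
sash 0 50 [None, None, [0.65, 0.67, -1.1, 2.31, 1.95, 1.13, -2.3]]
bot 0 -29.5 25 [[0.28, 1.1, -0.55, 2.45, 2.51, 1.68, -1.34], None, [0.15, 1.01, -0.37, 2.47, 2.51, 1.55, -1.48]]
bot 0 -29.5 35 [[0.64, 1.23, -1.11, 2.39, 2.38, 1.68, -0.82], None, [0.63, 1.16, -1.11, 2.4, 2.34, 1.64, -0.84]]
bot 0 -20 25 [[0.62, 1.26, -0.92, 2.47, 2.74, 1.75, -0.85], None, [0.61, 1.2, -0.92, 2.48, 2.7, 1.72, -0.88]]
bot 0 -20 35 [[0.73, 1.23, -1.11, 2.42, 2.53, 1.55, -0.69], None, [0.72, 1.17, -1.11, 2.43, 2.49, 1.51, -0.71]]
bot 0 -10 25 [[0.84, 1.38, -1.11, 2.47, 2.9, 1.59, -0.49], None, [0.83, 1.31, -1.11, 2.48, 2.86, 1.57, -0.54]]
bot 0 -10 35 [[0.83, 1.23, -1.11, 2.43, 2.66, 1.37, -0.54], None, [0.83, 1.17, -1.11, 2.43, 2.63, 1.33, -0.57]]
mat 0 10 25 [[-0.62, 1.14, -0.55, 2.5, 2.33, 1.78, -1.51], None, [-0.41, 1.03, -0.92, 2.51, 2.21, 1.82, -1.22]]
mat 0 10 35 [[-0.35, 1.15, -0.92, 2.46, 2.26, 1.7, -1.15], None, [-0.25, 0.99, -1.11, 2.45, 2.11, 1.63, -1.01]]
mat 0 25 25 [None, N
[... 1258 characters left out ...]

mat 1 10 25 [[-0.62, 1.14, -0.55, 2.5, 2.33, 1.78, 1.64], None, [-0.41, 1.03, -0.92, 2.51, 2.21, 1.82, 1.93]]
mat 1 10 35 [[-0.35, 1.15, -0.92, 2.46, 2.26, 1.7, 1.99], None, [-0.35, 0.89, -0.92, 2.46, 2.13, 1.49, 2.02]]
mat 1 25 25 [None, None, None]
mat 1 25 35 [[-0.11, 1.27, -1.11, 2.51, 2.52, 1.69, 2.38], None, [-0.11, 0.99, -1.11, 2.52, 2.37, 1.46, 2.3]]
mat 1 32 25 [None, None, None]
mat 1 32 35 [[-0.03, 1.27, -1.11, 2.52, 2.63, 1.57, 2.5], None, [-0.03, 0.99, -1.11, 2.52, 2.49, 1.35, 2.39]]
down 1 -8 [-0.35, 0.68, -0.46, 1.94, 0.5, 0.64, 1.87] [-0.05, 0.44, -0.47, 1.9, 0.25, 0.86, 2.35]
down 1 82 [-1.04, 0.73, 0.61, 1.98, -0.69, 0.64, -1.69] [-0.92, 0.5, 0.78, 1.95, -0.46, 0.87, -1.6]
```

```bash
python3 - <<'E'
from h import *
f=lambda q:None if q is None else np.round(q,2).tolist()
for fl in(0,1):
  for a in (0,10,15,20,25,30,35,40):
    O=Osash(a,fl)
    print('sash',fl,a,[f(ik(HN+SL*x+O[:,2]*d,O)) for x,d in((0,-.08),(0,.013),(.19,.013),(.29,.013))])
E
```

```text
sash 0 0 [[-0.24, 0.54, 0.35, 2.18, -0.39, 0.48, -0.1], [-0.1, 0.69, 0.15, 2.22, -0.39, 0.26, -0.11], [-0.22, 0.56, 0.47, 1.91, -0.36, 0.75, -0.06], [-0.22, 0.55, 0.56, 1.71, -0.34, 0.98, -0.05]]
sash 0 10 [[-0.25, 0.49, 0.26, 2.32, -0.15, 0.2, -0.4], [0.65, 0.94, -1.1, 2.28, 1.5, 0.91, -2.02], [-0.25, 0.51, 0.45, 2.03, -0.31, 0.5, -0.13], [-0.29, 0.49, 0.57, 1.83, -0.31, 0.74, -0.1]]
sash 0 15 [[-0.12, 0.47, 0.01, 2.38, 1.08, 0.17, -1.68], [0.62, 0.94, -1.1, 2.34, 1.63, 0.96, -2.17], [-0.26, 0.48, 0.41, 2.08, -0.22, 0.37, -0.23], [-0.32, 0.46, 0.58, 1.89, -0.28, 0.62, -0.12]]
sash 0 20 [[0.58, 0.69, -1.1, 2.41, 1.53, 0.86, -2.21], [0.59, 0.95, -1.1, 2.39, 1.75, 1.04, -2.31], [-0.25, 0.47, 0.37, 2.14, -0.04, 0.24, -0.42], [-0.38, 0.45, 0.63, 1.96, -0.3, 0.49, -0.12]]
sash 0 25 [[0.51, 0.71, -1.1, 2.48, 1.66, 0.95, -2.4], [0.54, 0.98, -1.1, 2.45, 1.85, 1.15, -2.44], [-0.3, 0.47, 0.4, 2.2, 0.19, 0.12, -0.68], [-0.46, 0.45, 0.71, 2.02, -0.38, 0.37, -0.05]]
sash 0 30 [None, [0.5, 1.01, -1.1, 2.5, 1.93, 1.28, -2.56], [0.6, 0.59, -0.92, 2.2, 1.55, 0.75, -1.97], [-0.48, 0.44, 0.7, 2.08, -0.
[... 864 characters left out ...]
0.18, 0.72, -0.43, 2.42, 2.02, 0.54, 0.51], [0.07, 0.44, -0.08, 2.12, 0.66, 0.33, 2.02], [0.11, 0.4, -0.08, 1.93, 0.37, 0.53, 2.38]]
sash 1 25 [[-0.02, 0.5, -0.28, 2.51, 1.96, 0.46, 0.45], [0.15, 0.74, -0.45, 2.47, 2.14, 0.68, 0.34], [-0.07, 0.44, 0.08, 2.19, 0.95, 0.22, 1.72], [0.07, 0.38, -0.04, 1.99, 0.52, 0.43, 2.22]]
sash 1 30 [None, [0.03, 0.76, -0.33, 2.53, 2.3, 0.77, 0.12], [-0.22, 0.45, 0.25, 2.25, 1.63, 0.15, 1.01], [-0.02, 0.37, 0.04, 2.06, 0.75, 0.33, 1.98]]
sash 1 35 [None, None, [-0.04, 0.45, -0.04, 2.3, 1.94, 0.36, 0.69], [-0.15, 0.37, 0.19, 2.12, 1.1, 0.24, 1.61]]
sash 1 40 [None, None, [-0.09, 0.47, -0.01, 2.35, 2.18, 0.47, 0.42], [-0.21, 0.37, 0.25, 2.18, 1.68, 0.24, 1.01]]
```

Tool-down, gripping across the bar, suits the sash. Moving to the handle and taking hold.

```bash
cat >> h.py <<'E'
def F(n=6):
    v=[]
    for _ in range(n): v.append(sense()['wrist_force']);wait(.01)
    return np.mean(v,axis=0)
E
python3 - <<'E'
from h import *
O=Osash(0,0)
move_gripper(.036)
move_ptp(HN+[0,0,.12],O)
f0=F();np.save('f0.npy',f0)
print(sense()['clock'],np.round(f0,2),sense()['gripper_width'])
r=move_straight(HN+[0,0,-.014],vel=.12,stop_force=10)
print(r,sense()['clock'],np.round(sense()['tool_pos']-HN,4),np.round(F()-f0,2))
im=grab_frame('scene');cv2.imwrite('pics/c.png',cv2.resize(im[180:400,200:440,::-1],None,fx=3,fy=2.7))
E
```

```text
4.6 [ 0.04  0.09 -0.33] 0.03583037446682539
False 5.8667 [ 0.0003 -0.0001 -0.0135] [-0.3  -0.09  0.34]
```

View pics/c.png

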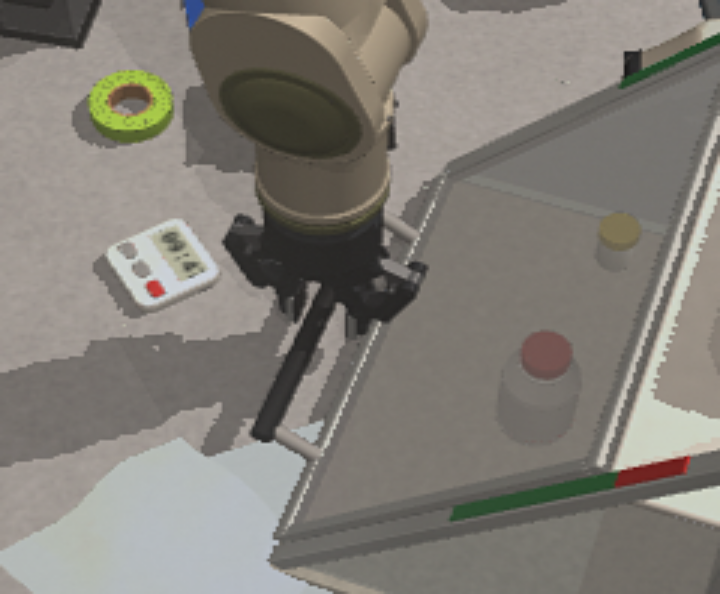

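The fingers straddle the bar. Close and lift.

```bash
python3 - <<'E'
from h import *
f0=np.load('f0.npy')
move_gripper(0.0)
s=sense();p0=s['tool_pos'];np.save('p0.npy',p0);print('w',s['gripper_width'],np.round(F()-f0,2))
def go(x,vel=.1):
    move_straight(p0+SL*x,vel=vel);f=F(8)-f0
    s=sense();print(round(s['clock'],2),x,'s',round((s['tool_pos']-p0)@SL,4),'slopeF',round(f@SL,2),np.round(f,1),round(s['gripper_width'],4),flush=True)
go(.03,.06)
go(.10,.1);go(.19,.12)
E
```

```text
w 0.013967604734000967 [-4.98  3.52 10.12]
7.04 0.03 s 0.0299 slopeF -7.96 [-1.8  0.2 -8.5] 0.0143
7.96 0.1 s 0.0997 slopeF -4.21 [-3.1 -3.  -4.3] 0.0143
8.93 0.19 s 0.1914 slopeF 0.36 [-4.3 -4.1  1.7] 0.0142
```

```bash
python3 - <<'E'
from h import *
f0=np.load('f0.npy');p0=np.load('p0.npy')
def go(x,vel=.1):
    move_straight(p0+SL*x,vel=vel);wait(.15);f=F(8)-f0
    s=sense();print(round(s['clock'],2),x,'s',round((s['tool_pos']-p0)@SL,4),'slopeF',round(f@SL,2),np.round(RH.T@f,1),round(s['gripper_width'],4),flush=True)
go(.22,.08);go(.25,.08);go(.22,.08);go(.20,.08)
im=grab_frame('scene');cv2.imwrite('pics/d.png',im[:,:,::-1])
E
```

```text
9.67 0.22 s 0.2218 slopeF 1.92 [-1.5 -6.1  3.4] 0.0138
10.41 0.25 s 0.2522 slopeF 2.64 [-1.3 -6.   4.1] 0.0143
11.15 0.22 s 0.2213 slopeF -0.06 [-1.2 -5.7  0.8] 0.014
11.77 0.2 s 0.2011 slopeF -0.95 [-1.5 -5.7 -0.1] 0.0146
```

View pics/d.png

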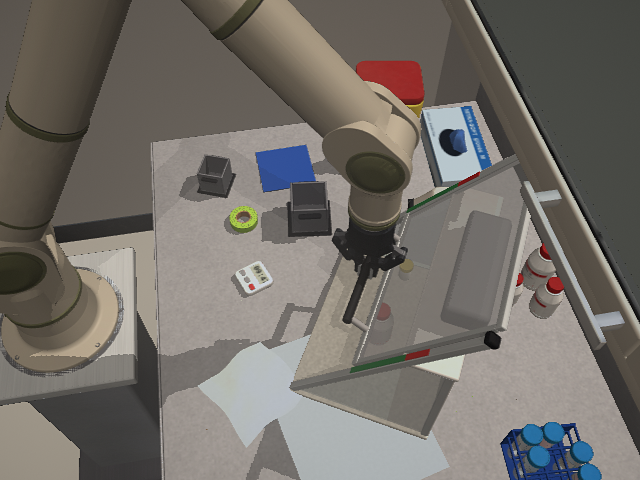

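```bash
cat > cage.py <<'E'
from h import *
import sys
x=float(sys.argv[1]);f0=np.load('f0.npy');p0=np.load('p0.npy')
move_straight(p0+SL*x,vel=.08);wait(.1);f=F(5)-f0;print('before',round(f@SL,2))
a=grab_frame('scene');move_gripper(.034)
b=grab_frame('scene');wait(1.0);c=grab_frame('scene')
f=F(6)-f0;s=sense();print(round(s['clock'],2),'s',round((s['tool_pos']-p0)@SL,4),'slopeF',round(f@SL,2),np.round(RH.T@f,1),round(s['gripper_width'],4))
# sash motion: template of lower handle/post + sash lower right corner
g=lambda i:cv2.cvtColor(i,cv2.COLOR_RGB2GRAY)
A,B,C=map(g,(a,b,c))
pt=pr('scene',H+RH@np.array([-.1803+x*.5736,-.11,.0454+x*.8192]))[0];print('handle end pred',pt)
u,v=pt.astype(int)
def shift(P,Q):
    t=P[v-22:v+23,u-22:u+23]
    return [np.round(k,2) for k in cv2.phaseCorrelate(np.float32(t),np.float32(Q[v-22:v+23,u-22:u+23]),cv2.createHanningWindow((45,45),cv2.CV_32F))]
print('open shift',shift(A,B),'1s drift',shift(B,C))
d=(pr('scene',H+RH@np.array([-.1803+(x+.01)*.5736,-.11,.0454+(x+.01)*.8192]))[0]-pt);print('px per +10mm',d)
cv2.imwrite(sys.argv[2],cv2.resize(np.hstack([i[v-60:v+60,u-60:u+60,::-1] for i in(a,b,c)]),None,fx=2.2,fy=2.2))
E
python3 cage.py .212 pics/e.png
```

```text
before 1.08
13.78 s 0.212 slopeF 0.33 [-0.  -0.   0.4] 0.0337
handle end pred [353.07954252 320.45409686]
open shift [array([0.53, 0.6 ]), np.float64(1.01)] 1s drift [array([0.49, 0.5 ]), np.float64(1.01)]
px per +10mm [ 3.51342701 -1.21956698]
```

View pics/e.png

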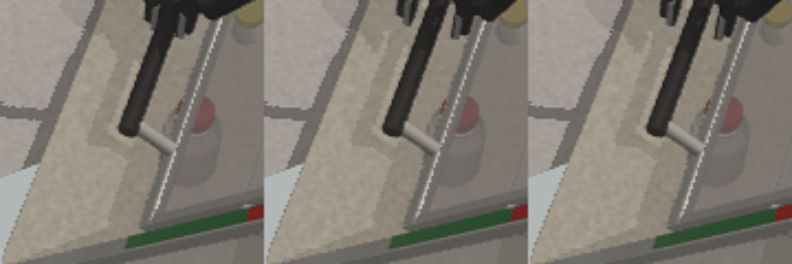

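The sash stays at 0.212 m with the jaws open, with no drift and no contact force. Next I look for a feasible reach-in pose under it.

```bash
python3 - <<'E'
from h import *
for fl in(0,1):
 O=Otilt(-30,40,fl);print(fl,'tool x z',O[2,0].round(2))
 for yaw in(-75,-60,-45,-30,-15,0,15):
  for p in(35,40,45,50):
   O=Otilt(yaw,p,fl);r=[]
   for d in(.019,-.03,-.06,-.09,-.12,-.16):
     q=ik(np.r_[BOT,.058]+O[:,2]*d,O);r.append('-' if q is None else 'Y')
   r2=['-' if ik(np.r_[BOT,.058]+O[:,2]*.019+np.array([dx,dy,dz]),O) is None else 'Y' for dx,dy,dz in((0,0,.02),(-.06*np.cos(np.radians(yaw)),-.06*np.sin(np.radians(yaw)),.03),(-.15*np.cos(np.radians(yaw)),-.15*np.sin(np.radians(yaw)),.03))]
   print(fl,yaw,p,''.join(r),''.join(r2))
E
```

```text
0 tool x z -0.77
0 -75 35 YYYYYY YYY
0 -75 40 YYYYYY YYY
0 -75 45 YYYYYY YYY
0 -75 50 YYYYYY YYY
0 -60 35 YYYYYY YYY
0 -60 40 YYYYYY YYY
0 -60 45 YYYYYY YYY
0 -60 50 YYYYYY YYY
0 -45 35 YYYYYY YYY
0 -45 40 YYYYYY YYY
0 -45 45 YYYYYY YYY
0 -45 50 YYYYYY YYY
0 -30 35 YY---- YY-
0 -30 40 YYY--- YY-
0 -30 45 YYYYY- YY-
0 -30 50 YYYYYY YY-
0 -15 35 Y----- Y--
0 -15 40 YY---- Y--
0 -15 45 YYYY-- YY-
0 -15 50 YYYYYY YY-
0 0 35 YY---- Y--
0 0 40 YYY--- YY-
0 0 45 YYYYY- YY-
0 0 50 YYYYYY YY-
0 15 35 YYYYY- YY-
0 15 40 YYYYYY YYY
0 15 45 YYYYYY YYY
0 15 50 YYYYYY YYY
1 tool x z 0.77
1 -75 35 YYYYYY YYY
1 -75 40 YYYYYY YYY
1 -75 45 YYYYYY YYY
1 -75 50 YYYYYY YYY
1 -60 35 YYYYYY YYY
1 -60 40 YYYYYY YYY
1 -60 45 YYYYYY YYY
1 -60 50 YYYYYY YYY
1 -45 35 YYYYYY YYY
1 -45 40 YYYYYY YYY
1 -45 45 YYYYYY YYY
1 -45 50 YYYYYY YYY
1 -30 35 YY---- YY-
1 -30 40 YYY--- YY-
1 -30 45 YYYYY- YY-
1 -30 50 YYYYYY YY-
1 -15 35 Y----- Y--
1 -15 40 YY---- Y--
1 -15 45 YYYY-- YY-
1 -15 50 YYYYYY YY-
1 0 35 YY---- Y--
1 0 40 YYY--- YY-
1 0 45 YYYYY- YY-
1 0 50 YYYYYY YY-
1 15 35 YYYYY- YY-
1 15 40 YYYYYY YYY
1 15 45 YYYYYY YYY
1 15 50 YYYYYY YYY
```

```bash
cat >> h.py <<'E'
def chain(q0,poses):
    # step through IK only to print; ik is nearest present, so informative only
    return [None if (q:=ik(p,o)) is None else np.round(q,2).tolist() for p,o in poses]
YB,PB=-52,38
OB=Otilt(YB,PB,0);DB=np.array([np.cos(np.radians(YB)),np.sin(np.radians(YB)),0])
GB=np.r_[BOT,.058]+OB[:,2]*.019
E
python3 - <<'E'
from h import *
x=.212
O=Osash(0,0)
print(np.round(sense()['joint_positions'],2))
move_straight(sense()['tool_pos']+[0,0,.08],vel=.15)
move_straight(sense()['tool_pos']+RH@[-.12,0,0.02],vel=.2)
print(sense()['clock'],np.round(sense()['joint_positions'],2).tolist())
for d,z in((.20,.12),(.17,0),(0,0)): 
    q=ik(GB-DB*d+[0,0,z],OB);print(d,z,None if q is None else np.round(q,2).tolist())
im=grab_frame('scene');cv2.imwrite('pics/f.png',im[:,:,::-1])
E
```

```text
[-0.2   0.55  0.45  1.87 -0.32  0.8  -0.09]
15.225 [-0.4, 0.29, 0.53, 2.0, -0.18, 0.9, -0.29]
0.2 0.12 [-1.19, 0.89, 0.96, 2.47, 2.06, 0.23, -1.91]
0.17 0 [-0.83, 0.99, 0.43, 2.46, 2.06, 0.64, -2.06]
0 0 [-0.32, 0.91, 0.2, 2.29, 2.14, 0.8, -1.73]
```

View pics/f.png

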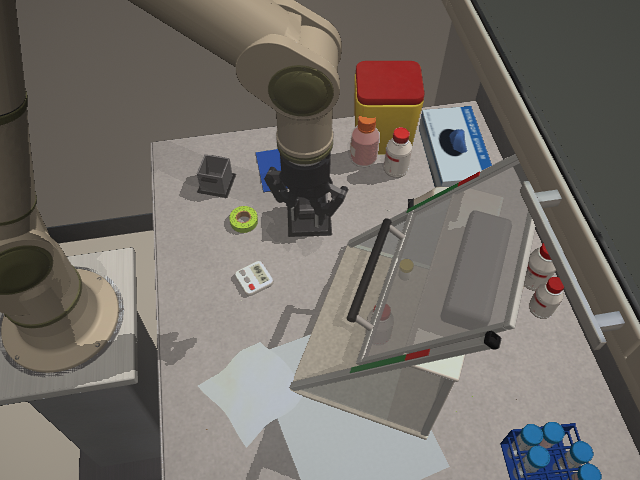

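The sash still stands by itself, with the handle end at (352,318), same as before. Going to the pre-reach pose.

```bash
python3 - <<'E'
from h import *
move_gripper(.085)
move_ptp(GB-DB*.17+[0,0,.03],OB)
s=sense();print(s['clock'],np.round(s['joint_positions'],2).tolist(),np.round(s['tool_pos']-GB,3),s['gripper_width'])
f=F();np.save('f1.npy',f);print(f)
move_straight(GB-DB*.09,vel=.12,stop_force=8)
for c in('scene','top','wrist'):
    im=grab_frame(c);cv2.imwrite(f'pics/g_{c}.png',im[:,:,::-1])
print(sense()['clock'])
for c in ('scene','top'): print(c,[(np.round(d['uv'],1).tolist(),round(d['conf'],2)) for d in place_of(c,'bottle_mid')], pr(c,np.r_[BOT,.0645]))
print('wrist',pr('wrist',np.array([np.r_[BOT,.0645],np.r_[BOT,.117]])))
E
```

```text
17.4417 [0.15, 1.13, -1.11, 2.4, 1.65, 1.85, -1.5] [-0.105  0.134  0.03 ] 0.08503258854824854
[-0.09045648  0.02322072 -0.12115191]
18.5
scene [([381.7, 322.6], 0.42)] [[380.06391066 322.5638285 ]]
top [([427.5, 241.1], 0.61)] [[429.0000621  241.20124292]]
wrist [[323.94752967 363.23321513]
 [324.06175465 463.94911598]]
```

View pics/g_scene.png

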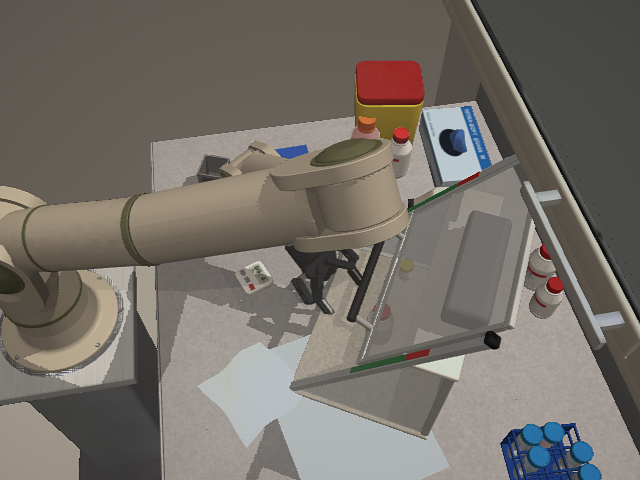

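View pics/g_top.png

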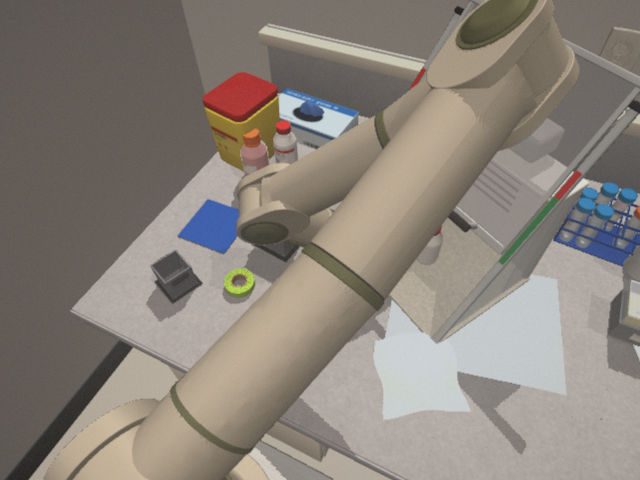

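View pics/g_wrist.png

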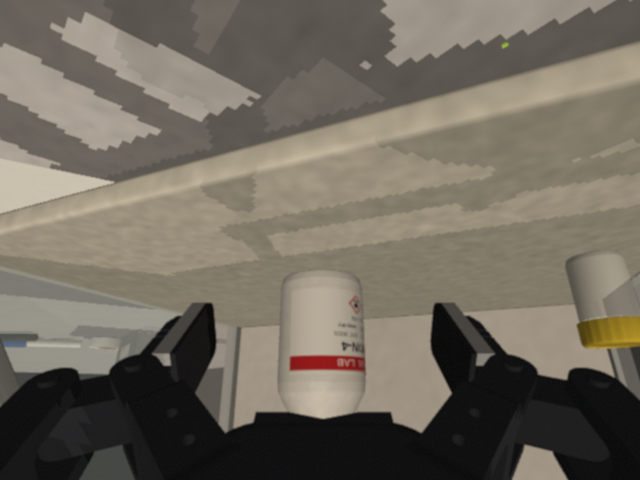

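The bottle sits centred between the fingers in the wrist view, at column 322. However, the elbow has swung over the hood, so I check how high it is before going on.

```bash
python3 - <<'E'
from h import *
print('elbow disc',tri([('scene',(348,152)),('top',(492,12))]))
print('band',tri([('scene',(127,229)),('top',(345,274))]))
for d in(.09,.04,0):
    q=ik(GB-DB*d,OB);print(d,None if q is None else np.round(q,2).tolist())
qA=[-.32,.91,.2,2.29,2.14,.8,-1.73]
print(F()-np.load('f1.npy'))
E
```

```text
elbow disc (array([ 0.55267822, -0.16483078,  0.58621361]), np.float64(0.0046231692900847755))
band (array([ 0.24846554, -0.12675198,  0.44636484]), np.float64(0.007434917746037277))
0.09 [0.29, 1.16, -1.03, 2.34, 1.85, 1.79, -1.34]
0.04 [0.38, 1.15, -1.01, 2.28, 1.94, 1.72, -1.22]
0 [0.45, 1.14, -0.99, 2.24, 1.99, 1.67, -1.14]
[ 0.17888514 -0.05961867  0.30335794]
```

The elbow is at z ≈ 0.59, well above the rails and in front of the cabinet, so I go in.

```bash
python3 - <<'E'
from h import *
f1=np.load('f1.npy')
r=move_straight(GB,vel=.08,stop_force=6)
s=sense();print(r,round(s['clock'],2),np.round(s['tool_pos']-GB,4),np.round(F()-f1,2),np.round(s['joint_positions'],2).tolist())
im=grab_frame('wrist');cv2.imwrite('pics/h_w.png',im[:,:,::-1])
im=grab_frame('scene');cv2.imwrite('pics/h_s.png',im[:,:,::-1])
E
```

```text
False 19.93 [-0.0001  0.0006 -0.0001] [0.1  0.07 0.16] [0.44, 1.13, -0.98, 2.24, 1.99, 1.66, -1.14]
```

View pics/h_w.png

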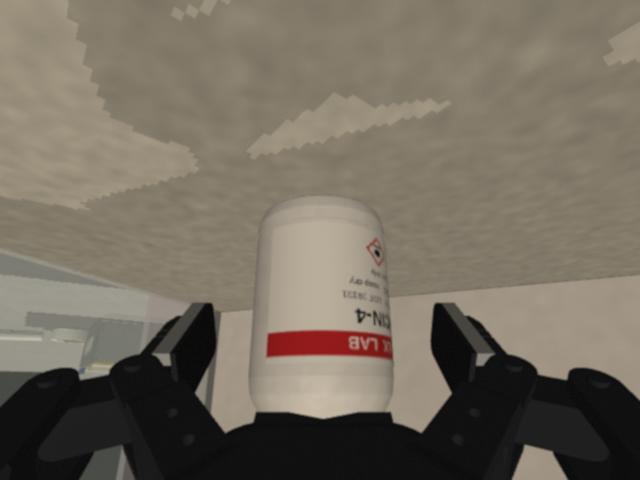

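View pics/h_s.png

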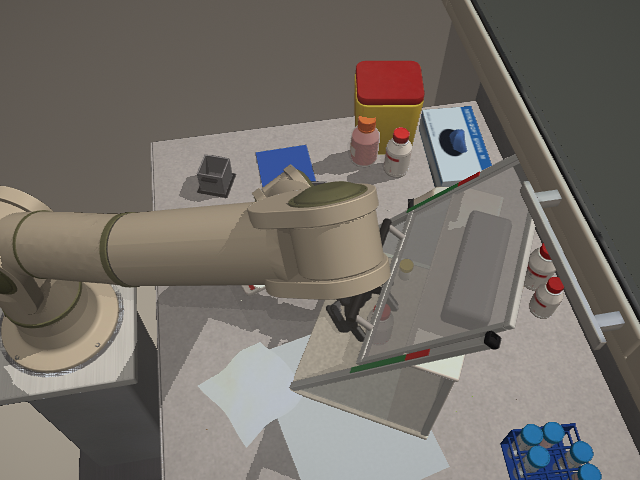

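```bash
python3 - <<'E'
from h import *
f1=np.load('f1.npy')
move_gripper(0.0)
s=sense();print('w',s['gripper_width'],np.round(s['tool_pos']-GB,4),np.round(F()-f1,2))
move_straight(s['tool_pos']+[0,0,.012],vel=.05)
s=sense();print(round(s['clock'],2),'w',s['gripper_width'],np.round(F()-f1,2))
for yaw in (-70,-52,-35,-20,-10,0,10,25,80,100):
    O=Otilt(yaw,PB,0)
    print(yaw,[None if (q:=ik(np.r_[MAT,z]+O[:,2]*.019-d*np.array([O[0,2],O[1,2],0]),O)) is None else np.round(q,2).tolist() for z,d in((.049,0),(.17,0),(.049,.08))])
E
```

```text
w 0.04932009523134634 [-0.     -0.      0.0003] [-1.39  0.63  3.26]
20.94 w 0.049744486404037155 [ 0.23 -0.34 -0.64]
-70 [[-0.47, 1.18, -0.92, 1.73, 1.19, 1.82, -1.58], [-0.47, 1.0, -0.92, 1.72, 1.08, 1.85, -1.46], [-0.55, 1.2, -0.92, 1.64, 1.15, 1.85, -1.58]]
-52 [[-0.48, 1.15, -0.92, 1.9, 1.37, 1.76, -1.49], [-0.48, 0.94, -0.92, 1.89, 1.24, 1.75, -1.35], [-0.58, 1.16, -0.92, 1.85, 1.31, 1.78, -1.53]]
-35 [[-0.48, 1.13, -0.92, 2.06, 1.57, 1.72, -1.43], [-0.4, 0.99, -1.1, 2.05, 1.46, 1.81, -1.28], [-0.6, 1.13, -0.92, 2.05, 1.48, 1.73, -1.5]]
-20 [[-0.38, 1.22, -1.08, 2.2, 1.79, 1.85, -1.31], [-0.33, 1.01, -1.2, 2.19, 1.64, 1.82, -1.17], [-0.52, 1.19, -1.05, 2.23, 1.68, 1.84, -1.45]]
-10 [[-0.34, 1.23, -1.11, 2.29, 1.93, 1.86, -1.22], [-0.27, 1.03, -1.26, 2.28, 1.76, 1.81, -1.07], [-0.49, 1.21, -1.06, 2.35, 1.81, 1.86, -1.41]]
0 [[-0.29, 1.24, -1.11, 2.37, 2.08, 1.83, -1.11], [-0.23, 1.0, -1.25, 2.36, 1.89, 1.71, -0.99], [-0.53, 1.14, -0.92, 2.46, 1.96, 1.73, -1.41]]
10 [[-0.24, 1.24, -1.1, 2.44, 2.24, 1.77, -0.99], [-0.16, 0.99, -1.25, 2.42, 2.03, 1.6, -0.89], [-0.43, 1.2, -0.99, 2.55, 2.14, 1.82, -1.27]]
25 [[-0.13, 1.21, -1.04, 2.5, 2.49, 1.58, -0.81], [-0.04, 0.95, -1.21, 2.48, 2.26, 1.38, -0.74], None]
80 [[0.3, 1.13, -0.93, 2.25, 3.31, 0.32, -0.43], [0.39, 0.93, -1.09, 2.24, 3.2, 0.14, -0.49], [0.44, 1.14, -0.95, 2.29, 3.35, 0.26, -0.38]]
100 [[0.31, 1.12, -0.9, 2.06, -0.66, 0.2, -2.51], [0.31, 0.88, -0.9, 2.05, -0.72, 0.38, -2.61], [0.32, 1.04, -0.72, 2.06, -0.92, 0.38, -2.19]]
```

Gripped (bottle on the plate at width 49.7 mm) and lifted 12 mm. Carrying it out at constant orientation to the mat.

```bash
python3 - <<'E'
from h import *
f1=np.load('f1.npy')
move_straight(GB-DB*.19+[0,0,.014],vel=.13)
move_straight(GB-DB*.21+[0,0,.13],vel=.2)
M=np.r_[MAT,.049]+OB[:,2]*.019
move_straight(M+[0,0,.127],vel=.22)
s=sense();print(round(s['clock'],2),s['gripper_width'],np.round(F()-f1,2))
move_straight(M+[0,0,.02],vel=.12)
for c in('scene','top'):
    im=grab_frame(c);cv2.imwrite(f'pics/i_{c}.png',im[:,:,::-1])
print(sense()['clock'])
E
```

```text
24.94 0.04989215938512914 [ 0.2  -0.03 -0.89]
26.1333
```

View pics/i_scene.png

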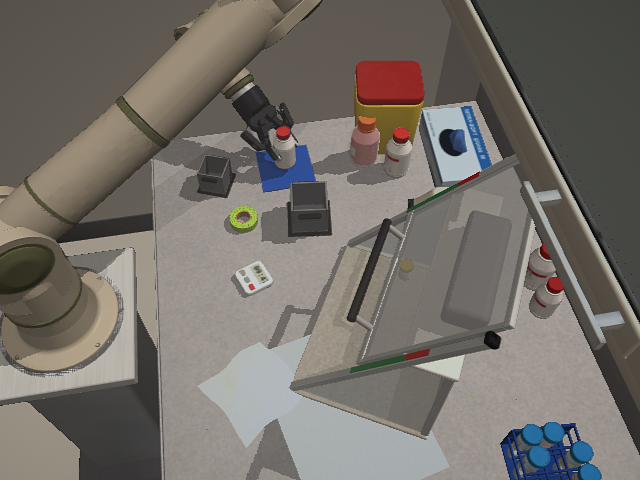

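View pics/i_top.png

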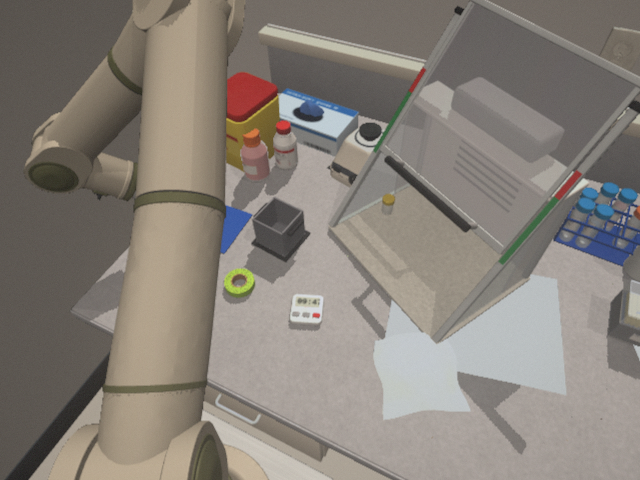

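The bottle is upright over the mat at (284,148), the sash is standing, and the pot is in place. Setting it down.

```bash
python3 - <<'E'
from h import *
M=np.r_[MAT,.049]+OB[:,2]*.019
f=F()
r=move_straight(M+[0,0,-.003],vel=.03,stop_force=2.5)
s=sense();print(r,round(s['clock'],2),np.round(s['tool_pos']-M,4),np.round(F()-f,2))
move_gripper(.085)
move_straight(sense()['tool_pos']-OB[:,2]*.10+[0,0,.0],vel=.12)
for c in('scene','wrist'):
    im=grab_frame(c);cv2.imwrite(f'pics/j_{c}.png',im[:,:,::-1])
im=cv2.imread('pics/j_scene.png')[100:220,230:350];cv2.imwrite('pics/j_c.png',cv2.resize(im,None,fx=4.5,fy=4.5,interpolation=cv2.INTER_CUBIC))
print(sense()['clock'],[ (np.round(d['uv'],1).tolist(),round(d['conf'],2)) for d in place_of('scene','bottle_mid')],pr('scene',np.r_[MAT,.0555]),pr('scene',np.r_[MAT,.108]))
E
```

```text
True 26.82 [ 0.     -0.0003  0.0003] [-0.14  0.68  5.73]
28.4 [([285.4, 154.8], 0.82), ([255.7, 282.1], 0.23)] [[284.35883634 152.87061609]] [[283.4137973  137.39466463]]
```

View pics/j_c.png

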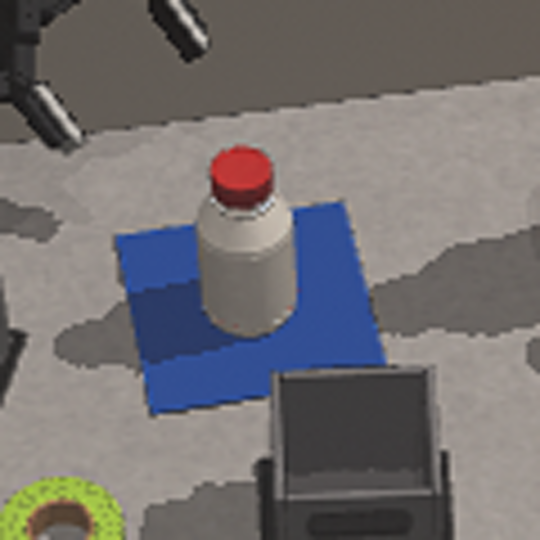

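View pics/j_wrist.png

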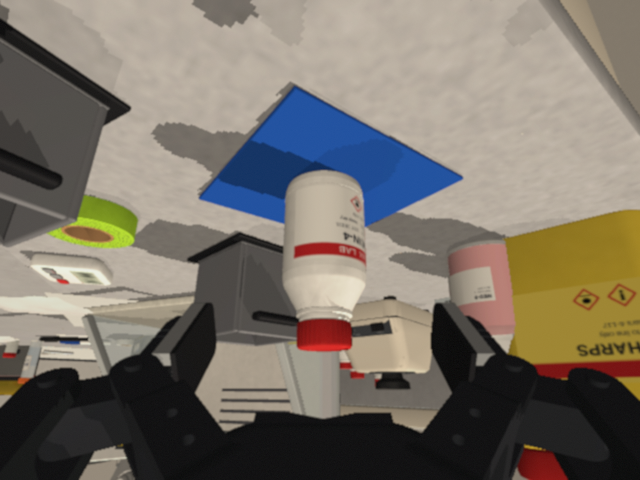

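The bottle stands upright and free on the mat, clear of the fingers. Next I come over it from above and re-measure the cap.

```bash
python3 - <<'E'
from h import *
print('bot now',bp('scene',(230+243/4.5,100+161/4.5),.108))
move_straight(sense()['tool_pos']+[0,0,.16],vel=.25)
O=Odown(82,0)
print(np.round(ik(np.r_[MAT,.22],O),2))
move_ptp(np.r_[MAT,.22],O)
move_gripper(.06)
s=sense();print(round(s['clock'],2),np.round(s['joint_positions'],2).tolist())
for c in('scene','top','wrist'):
    im=grab_frame(c);cv2.imwrite(f'pics/k_{c}.png',im[:,:,::-1])
print('pred cap wrist',pr('wrist',np.r_[MAT,.108]))
a=np.hstack([cv2.resize(cv2.imread('pics/k_scene.png')[90:210,210:360],(400,320)),cv2.resize(cv2.imread('pics/k_top.png')[150:270,150:300],(400,320))])
cv2.imwrite('pics/k_c.png',a)
E
```

```text
bot now [0.52468705 0.33587084 0.108     ]
[ 0.02  0.71 -1.1   1.82  0.73  1.08  0.07]
30.82 [0.02, 0.71, -1.1, 1.82, 0.73, 1.08, 0.07]
pred cap wrist [[324.20827725 239.81867229]]
```

View pics/k_c.png

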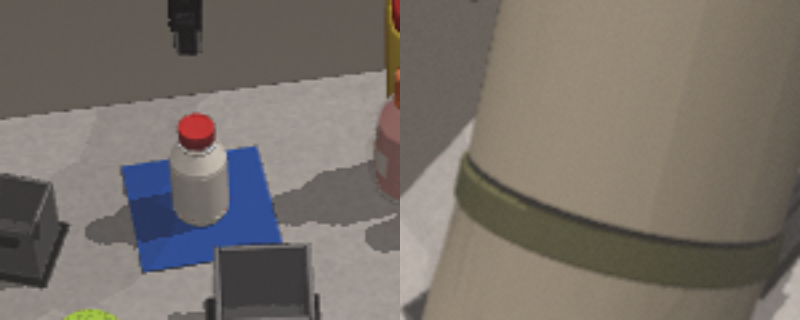

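View pics/k_wrist.png

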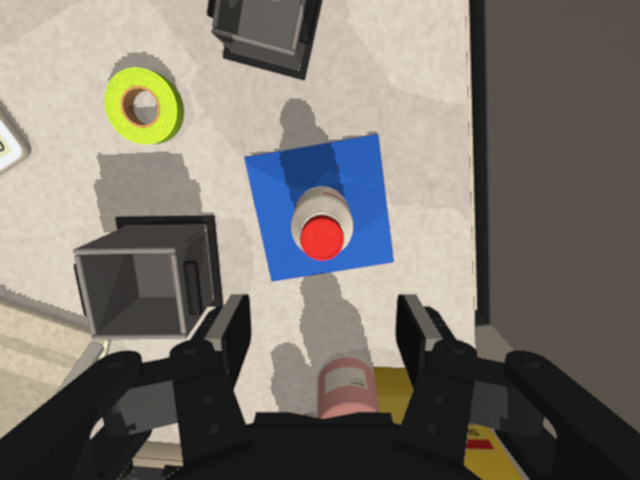

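```bash
python3 - <<'E'
from h import *
im=cv2.imread('pics/k_wrist.png').astype(int)
m=(im[:,:,2]>150)&(im[:,:,1]<90)&(im[:,:,0]<90);m[:, :250]=0;m[300:]=0;m[:,400:]=0
v,u=np.nonzero(m);print(u.mean(),v.mean(),len(u))
(cx,cy),r=cv2.minEnclosingCircle(np.stack([u,v],1).astype(np.float32));print(cx,cy,r)
c=bp('wrist',(cx,cy),.105);print('cap',c)
# average of scene & wrist
cs=np.array([.5247,.3359]);B=.75*c[:2]+.25*cs;print(B)
O=Odown(82,0);f=F()
move_straight(np.r_[B,.135],vel=.15)
r=move_straight(np.r_[B,.0925],vel=.06,stop_force=4)
s=sense();print(r,round(s['clock'],2),np.round(s['tool_pos'],4),np.round(F()-f,2))
for c in('scene','wrist'):
    im=grab_frame(c);cv2.imwrite(f'pics/l_{c}.png',im[:,:,::-1])
cv2.imwrite('pics/l_c.png',cv2.resize(cv2.imread('pics/l_scene.png')[80:210,220:360],None,fx=4.5,fy=4.5,interpolation=cv2.INTER_CUBIC))
E
```

```text
321.6358422939068 238.4731182795699 1395
321.75238037109375 238.140380859375 21.3796329498291
cap [0.5219255  0.32929029 0.105     ]
[0.52261913 0.33094272]
False 32.6 [0.5226 0.3312 0.0927] [ 0.15  0.57 -0.43]
```

View pics/l_c.png

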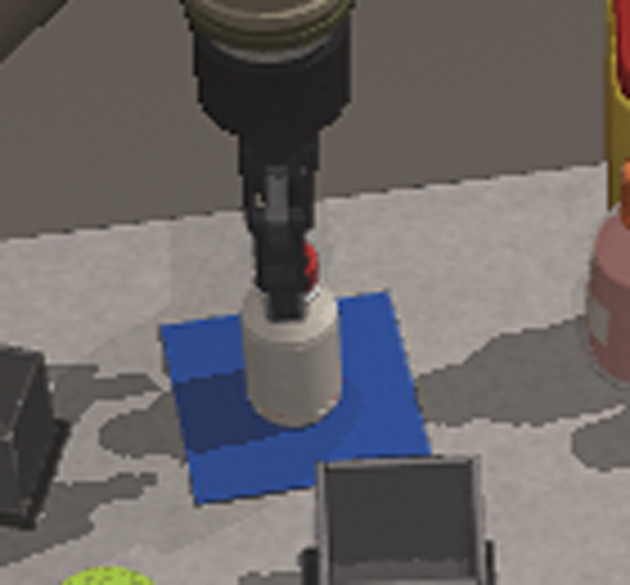

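View pics/l_wrist.png

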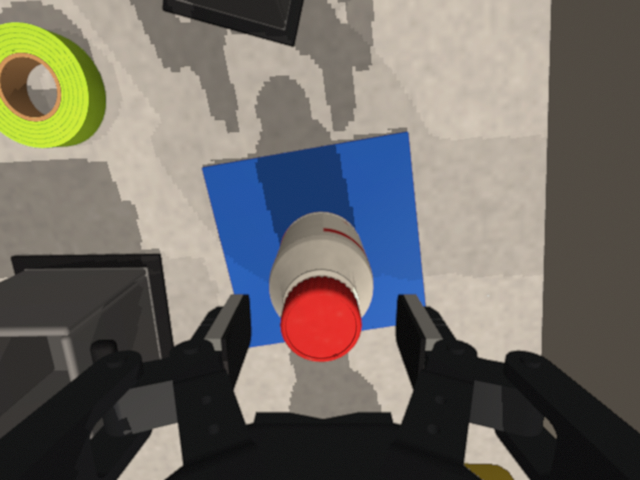

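```bash
python3 - <<'E'
from h import *
im=cv2.imread('pics/l_wrist.png').astype(int)
m=(im[:,:,2]>200)&(im[:,:,1]<90)&(im[:,:,0]<90);m[:, :250]=0;m[:,400:]=0;m[390:]=0
v,u=np.nonzero(m);(cx,cy),r=cv2.minEnclosingCircle(np.stack([u,v],1).astype(np.float32));print(cx,cy,r)
t=sense()['tool_pos'];print(t,'pred',pr('wrist',np.r_[t[:2],.108]),'cap',bp('wrist',(cx,cy),.108))
R=sense()['tcp_rot'];print(np.round(R,2).tolist())
E
```

```text
321.1710510253906 326.5 38.56536102294922
[0.52278493 0.33107462 0.09288604] pred [[325.2869336  327.62922495]] cap [0.52207745 0.3295546  0.108     ]
[[-0.99, 0.14, 0.0], [0.14, 0.99, 0.0], [-0.0, 0.0, -1.0]]
```

Offsets are within 3 mm. Gripping the cap.

```bash
python3 - <<'E'
from h import *
f=F()
move_gripper(0.0)
s=sense();print('w',s['gripper_width'],np.round(F()-f,2))
t=s['tool_pos']
move_straight(t+[0,0,.02],vel=.05);s=sense();print(round(s['clock'],2),s['gripper_width'],np.round(F()-f,2))
for c in('scene','wrist'):
    im=grab_frame(c);cv2.imwrite(f'pics/m_{c}.png',im[:,:,::-1])
cv2.imwrite('pics/m_c.png',cv2.resize(cv2.imread('pics/m_scene.png')[80:210,220:360],None,fx=4.5,fy=4.5,interpolation=cv2.INTER_CUBIC))
for z in(.26,.1): print([None if (q:=ik(np.r_[CAR,z],Odown(82,0))) is None else np.round(q,2).tolist()])
E
```

```text
w 0.029758678255296808 [-0.48 -1.2   5.54]
33.78 0.029696224443056567 [ 0.35  0.01 -0.99]
[[0.36, 0.64, -1.17, 1.87, 0.67, 1.1, 0.36]]
[[0.24, 0.81, -0.99, 2.01, 0.92, 0.86, 0.15]]
```

View pics/m_c.png

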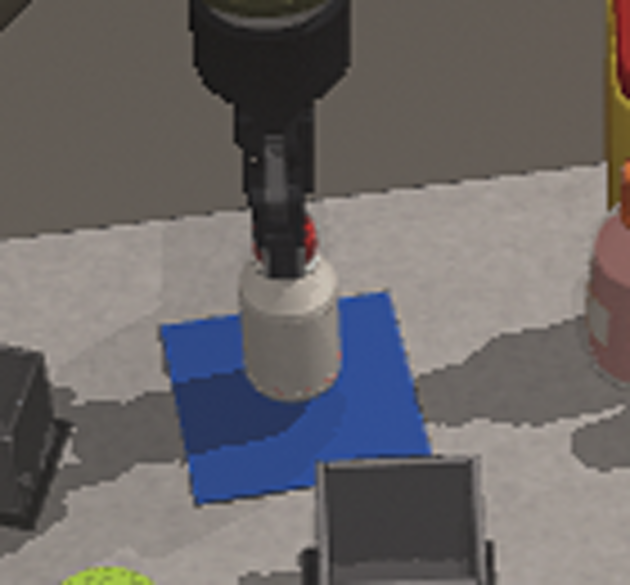

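View pics/m_wrist.png

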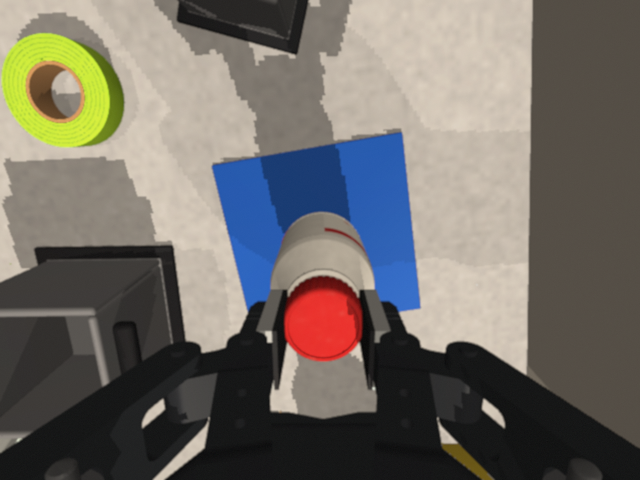

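```bash
python3 - <<'E'
from h import *
t=sense()['tool_pos']
move_straight(np.r_[t[:2],.215],vel=.2)
move_straight(np.r_[CAR,.215],vel=.15)
s=sense();print(round(s['clock'],2),s['gripper_width'],np.round(s['joint_positions'],2).tolist())
for c in('scene','wrist','top'):
    im=grab_frame(c);cv2.imwrite(f'pics/n_{c}.png',im[:,:,::-1])
cv2.imwrite('pics/n_c.png',cv2.resize(cv2.imread('pics/n_scene.png')[110:250,240:380],None,fx=4.2,fy=4.2,interpolation=cv2.INTER_CUBIC))
E
```

```text
35.87 0.03021342593178388 [0.33, 0.69, -1.14, 1.91, 0.74, 1.04, 0.3]
```

View pics/n_c.png

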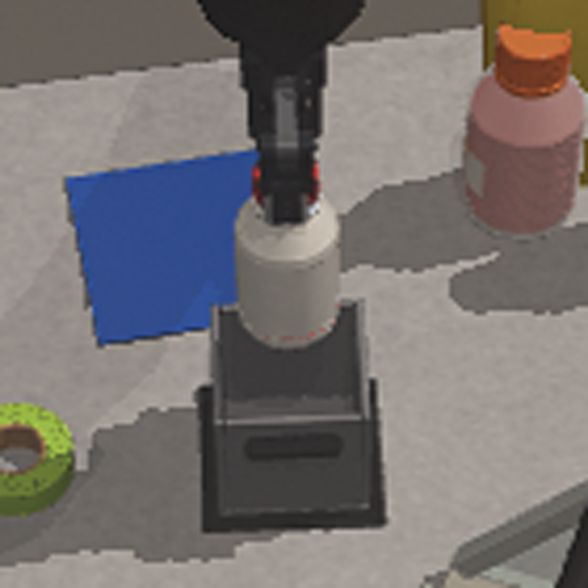

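View pics/n_wrist.png

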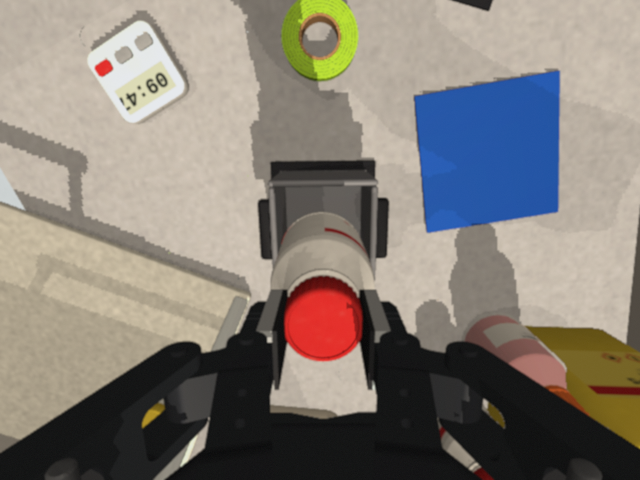

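View pics/n_top.png

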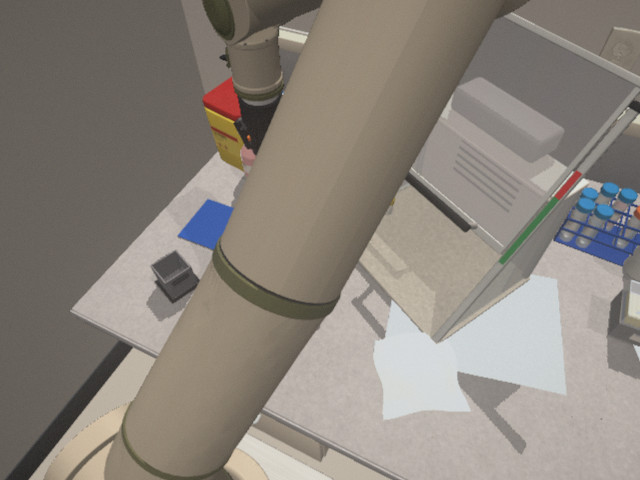

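```bash
python3 - <<'E'
from h import *
P=[bp('wrist',u,.085) for u in((271,184),(377.5,184))];m=(P[0]+P[1])/2;print(P,m,np.linalg.norm(P[0]-P[1]))
d=(P[1]-P[0])/np.linalg.norm(P[1]-P[0]);n=np.array([d[1],-d[0]]);print('centre wrist',m[:2]+.041*n if n[0]>0 else m[:2]-.041*n)
q=[(u/4.2+240,v/4.2+110) for u,v in((213,418),(366,417))]
P=[bp('scene',u,.085) for u in q];print('scene near edge',P,np.linalg.norm(P[0]-P[1]))
# bottle bottom front in scene
t=sense()['tool_pos'];print(t,'cap base',pr('scene',np.r_[t[:2],t[2]-.09]),'meas bottom ellipse centre approx',(240+288/4.2,110+(347-13)/4.2))
a=np.linspace(0,2*np.pi,60);c=np.c_[t[0]+.0265*np.cos(a),t[1]+.0265*np.sin(a),0*a+t[2]-.0899]
e=pr('scene',c);print('pred bottom extents crop',((e-[240,110])*4.2).min(0),((e-[240,110])*4.2).max(0))
E
```

```text
[array([0.51139913, 0.1327356 , 0.085     ]), array([0.52220785, 0.21095828, 0.085     ])] [0.51680349 0.17184694 0.085     ] 0.07896592057849505
centre wrist [0.55741759 0.16623493]
scene near edge [array([0.50949986, 0.13719643, 0.085     ]), array([0.58774707, 0.12408719, 0.085     ])] 0.07933774042617396
[0.55425527 0.1666932  0.21510696] cap base [[308.54801096 184.63414862]] meas bottom ellipse centre approx (308.57142857142856, 189.52380952380952)
pred bottom extents crop [236.3079652 273.9233568] [339.47119736 353.61391142]
```

```bash
python3 - <<'E'
from h import *
f=F();C=np.array([.557,.1664])
r=move_straight(np.r_[C,.155],vel=.08,stop_force=3.5);print(r,np.round(F(4)-f,2))
if not r:
    r=move_straight(np.r_[C,.102],vel=.05,stop_force=3.5);print(r,np.round(sense()['tool_pos'],4),np.round(F(4)-f,2))
s=sense();print(round(s['clock'],2),s['gripper_width'])
for c in('scene','wrist'):
    im=grab_frame(c);cv2.imwrite(f'pics/o_{c}.png',im[:,:,::-1])
cv2.imwrite('pics/o_c.png',cv2.resize(cv2.imread('pics/o_scene.png')[110:250,240:380],None,fx=4.2,fy=4.2,interpolation=cv2.INTER_CUBIC))
E
```

```text
False [ 0.41 -0.02  0.  ]
False [0.5572 0.1666 0.1023] [ 0.58 -0.14  0.12]
38.24 0.02974551412876357
```

View pics/o_c.png

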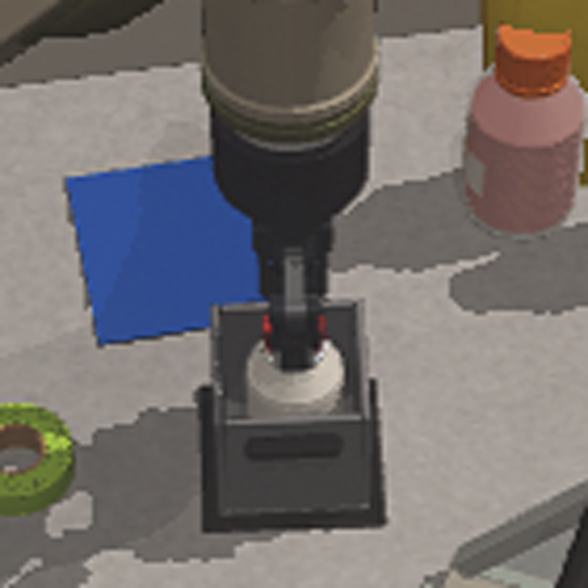

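View pics/o_wrist.png

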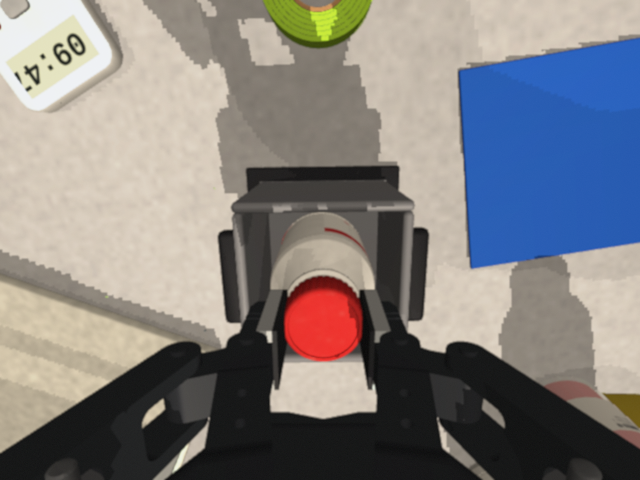

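The bottle is inside the carrier, centred and with no wall contact. Lower to the floor and release.

```bash
python3 - <<'E'
from h import *
f=F();t=sense()['tool_pos']
r=move_straight(np.r_[t[:2],.092],vel=.025,stop_force=2.5)
print(r,np.round(sense()['tool_pos'],4),np.round(F(4)-f,2))
move_gripper(.05)
move_straight(np.r_[t[:2],.20],vel=.1)
move_straight(np.r_[t[:2]+[-.06,.10],.32],vel=.2)
s=sense();print(round(s['clock'],2),np.round(F(4)-f,2))
for c in('scene','top','wrist'):
    im=grab_frame(c);cv2.imwrite(f'pics/p_{c}.png',im[:,:,::-1])
cv2.imwrite('pics/p_c.png',cv2.resize(cv2.imread('pics/p_scene.png')[110:250,240:380],None,fx=4.2,fy=4.2,interpolation=cv2.INTER_CUBIC))
E
```

```text
True [0.5573 0.1666 0.095 ] [-0.92 -1.19  8.24]
41.3 [ 0.36 -0.52  0.88]
```

View pics/p_scene.png

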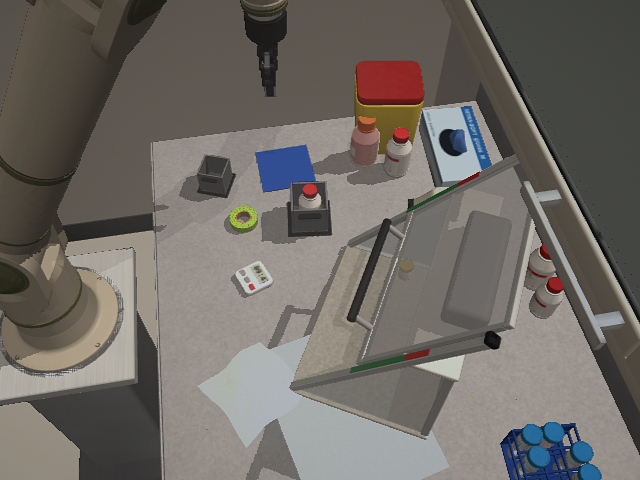

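View pics/p_c.png

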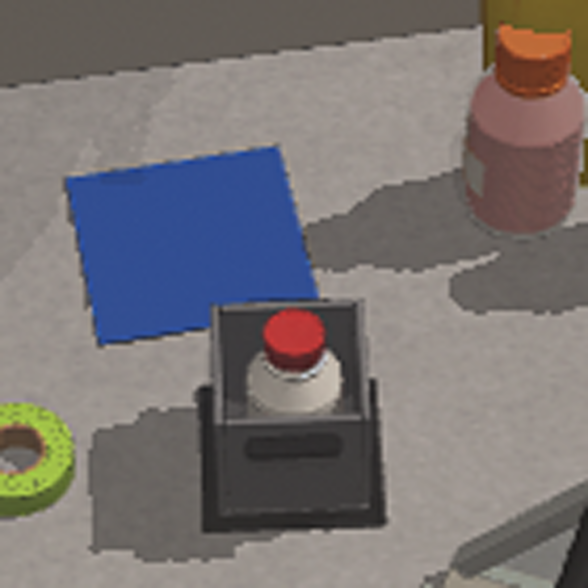

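View pics/p_wrist.png

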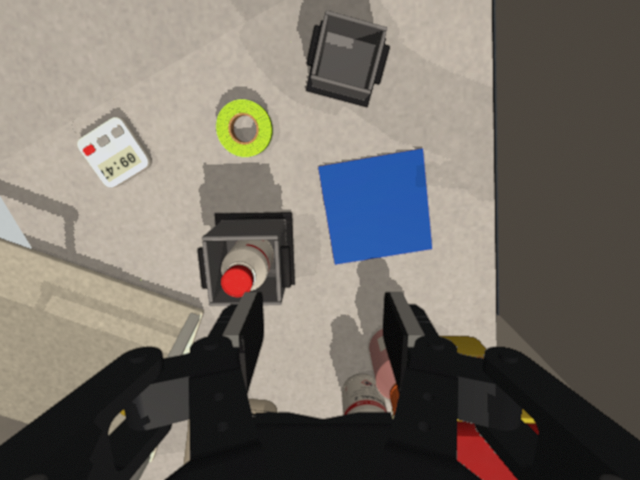

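Last checks before handing in: sash drift since release, and whether the pot, timer and tape have moved.

```bash
python3 - <<'E'
import cv2,numpy as np
from h import *
L=lambda n:cv2.imread(f'pics/{n}.png',0)
def mt(a,b,x,y,w=18):
    r=cv2.matchTemplate(b[y-w-8:y+w+9,x-w-8:x+w+9],a[y-w:y+w+1,x-w:x+w+1],cv2.TM_CCOEFF_NORMED)
    _,v,_,p=cv2.minMaxLoc(r);return (p[0]-8,p[1]-8),round(v,3)
f,p,a=L('f'),L('p_scene'),L('a_scene')
print('handle end',mt(f,p,353,318),'handle/post up',mt(f,p,388,226))
print('timer',mt(a,p,254,278),'tape',mt(a,p,243,219),'pot i->p top',mt(L('i_top'),L('p_top'),388,203,10),'pot scene f->p',mt(f,p,406,267,9))
cap=bp('scene',(240+294/4.2,110+327/4.2),.110);print('cap at z.110',cap)
im=cv2.imread('pics/p_wrist.png').astype(int);print(sense()['clock'])
E
```

```text
handle end ((0, 0), 0.993) handle/post up ((0, 0), 1.0)
timer ((0, 0), 1.0) tape ((0, 0), 0.998) pot i->p top ((0, 0), 0.99) pot scene f->p ((0, 0), 0.998)
cap at z.110 [0.55781061 0.1695825  0.11      ]
41.4833
```

```bash
python3 -c "
from workcell import *
finish_job()"
```

```text
the job is handed in; nothing more can be done
```

The job is handed in, at about 41.5 s of the 72 s allowed; `finish_job()` gives no verdict.

- **Sash:** I raised it by the handle to about 0.212 m, in the green zone, and let go. It stayed put: a camera comparison over the following 26 s showed no shift at the handle.
- **Bottle:** I took it from under the sash, stood it on the blue mat and let go. I then regripped it by the cap and lowered it into the larger carrier, whose measured size (about 80 mm rim, 97 mm foot) matches the description. It touched down at the height expected for the carrier's floor. It stood upright in every picture I took of it.
- **Left alone:** the timer and tape have not moved since the start. The pot showed no shift in the pictures from the bottle handling onward; I did not compare it with the start, because the sash was then in front of it.

Two readings did not agree cleanly:

- **Sash forces:** the up and down forces on the sash differed by about 2 N, with the opposite sign to friction. I therefore settled the height by opening the jaws and seeing whether the sash moved, not from force alone. Where 0.212 m lies within the ±20 mm holding band is not known.
- **Carrier position:** the wrist and fixed cameras differed by 3 to 6 mm on the bottle's position relative to the carrier. I aimed between them, and the bottle went in with no wall contact felt.

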